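Stack the tape rolls on the tape stand and put the lid on

TASK

Tidy the three rolls of tape onto the round wooden tape stand: first the widest roll, then the medium one on top of it, then the narrowest, each lying flat and neatly centred over the hub. Last put the wooden lid on the pile, its plug in the bore of the top roll and its knob up. Leave the ink pot, the cup and the squeegee where they are.

Things in the scene. Friction and masses are not known exactly. Their poses are not given: they have to be found in the camera images.
- roll_wide: widest roll of tape (blue, brown core) lying flat: 104 mm outer diameter, 48 mm high, round open bore 70 mm in diameter, wall about 16 mm thick (grasp the wall from above, one finger in the bore), 0.12 kg. Origin on the roll's axis (within 2 mm) at the underside; z up along the bore.
- roll_medium: medium roll of tape (blue, brown core) lying flat: 104 mm outer diameter, 36 mm high, otherwise like the widest: bore 70 mm, wall about 16 mm, 0.12 kg. Origin on the axis (within 2 mm) at the underside; z up along the bore.
- roll_narrow: narrowest roll of tape (cream masking tape, brown core) lying flat: 104 mm outer diameter, 25 mm high, bore 70 mm, wall about 16 mm, 0.12 kg. Origin at the underside, z up along the bore; the bore's axis passes 3 mm from the origin, on its own -x side.
- stand: tape stand, fixed: round dark-brown wooden base, 120 mm in diameter, top face 12 mm above the worktop, with a low pale hub in the middle (48 mm in diameter, 10 mm high) that goes into the bore of the lowest roll with 10 mm to spare. Origin on the axis at worktop level; z up. When stacked the undersides of the rolls lie 12, 60 and 96 mm above it, the top of the pile 121 mm.
- lid: round pale wooden lid standing on its plug: plug 52 mm in diameter and 10 mm high, above it a flange 100 mm in diameter and 8 mm thick, above that an upright darker cylindrical knob 30 mm in diameter and 28 mm high (its top 46 mm above the plug's underside); 0.1 kg. Origin on the axis at the underside of the plug; z up. With the flange resting on the pile it lies 111 mm above the stand's origin.
- ink_pot: bystander: small closed ink pot with a white lid, 63 mm in diameter, 50 mm high; origin at the underside near the axis
- cup: bystander: white mixing cup, 75 mm in diameter at the rim, 96 mm high; origin at the centre of the underside
- squeegee: bystander: flat red squeegee blade lying on the worktop, 179 x 64 x 8 mm, long along its x; origin at the centre of the underside
- chest_far_edge (a point): obstacle, not part of the job: middle of the far upper edge (the one away from the robot) of the fixed grey drawer chest, 240 mm above the worktop. From this point the chest reaches back towards the robot by about 0.28 m, 0.17 m to either side, down to the worktop, and its drawer handles stick out up to 0.045 m farther from the robot.
Not all that is in view belongs to the job. Several things have the shape of the stand; the one meant has the colours described above.

How it is judged:
By the outcome, as a careful person would: the job done as asked, in the order asked, and still so for the second after the job is handed in, with the robot touching nothing.
It also fails if it takes over 128 s, if anything falls off the work surface, if the arm or the gripper's body presses on something with over 40 N, if the wrist force passes 120 N, or if a joint passes its speed limit or range.

ROBOT

A 6-joint arm with a two-finger parallel gripper is mounted at the origin on a cart in front of the work surface, level with it; the furniture and walls round the work are solid. World frame = base frame: x ahead of the robot, y to its left, z up, the work surface at z = 0. Lengths are in mm, angles in rad, forces in N, time in s.
With the tool pointing down it reaches from about 300 to 875 mm from the base axis. Payload 6.4 kg.
Tool frame: the origin (TCP) lies at the centre of the arm's flange, where the gripper is bolted on; the fingertips stand 173 mm ahead of it and the grasp point (between the pads) lies 155 mm ahead of it (robot.tips_ahead is the distance from the TCP to the fingertips, in mm); z points along the fingers, y is the line along which they close (so a half turn about z gives the same grasp; the last joint's range is limited). The gripper opens to 85 mm and grips with 20 to 120 N. Pads are 22 mm wide; open, the fingers measure 114 mm over their backs; the gripper's body (76 mm by 85 mm) begins 54 mm behind the grasp point. The pads swing forward as they close: fully open they stand 13 mm farther back than shut.
Start: joints at [0.962, 0.181, 1.607, -0, 1.354, -0.206], TCP at [225.388, 529.002, 404.688] pointing down, gripper open.
Joint ranges: [-2.99, 2.99], [-0.89, 2.07], [0.3, 2.58], [-1.14, 4.28], [0, 2.63], [-3.12, 3.12]. Speed limits (rad/s): [2.57, 2.57, 3.01, 3.14, 3.14, 3.14].

INTERFACE

Orientations are given as a rotation vector (axis times angle).
In Python, from station import robot, imaging gives the robot as it stands. The module is installed in compiled form; this text tells all that it offers.
- The arm moves only by the tool arm_command, never from a script. Its argument "increments" is a list of rows, each a list of 7 numbers: the turn, a rotation vector about the tool's x, y, z in rad, then the shift along the tool's x, y, z in mm, then the opening, from 0 (shut) to 1 (fully open). A call has 1 to 5 rows; each row shifts and turns the commanded pose from where the row before left it, along the tool's axes as they then stand; what a row does not reach is not made up. A row lasts 1/12 s, in which the tool goes at most 41.7 mm and 7.16 degrees, less where a joint would pass 70% of its speed; a pose out of reach is approached as far as the arm can. A call with a gripper value outside its range is refused whole. The fingers move at their own pace and stop on an object; "squeeze" is the grip in N (left out, the last holds). Time passes only in rows, so rows that do not move let the fingers close. It gives the time, the measured TCP pose, the force, the opening and the grip force at its end, in the units of the state.
- robot.get_obs(): the state, without advancing time (a new reading comes with each control period).
- imaging.snapshot(name): name is "scene" or "side" or "wrist"; returns the picture (384x512x3 uint8, red, green, blue); there is no depth.
- imaging.camera_model(name): a dict with "fx", "fy", "cx", "cy" (pixels), "world_to_cam" (4x4, takes a point from world to camera coordinates). Camera axes: x right, y up, looking along -z (the intrinsics and any distortion apply to the point x, -y, -z); pixel columns grow to the right and rows downward; lengths in mm; the calibration is good to about 2 mm. A picture is of the moment at which its call begins: read the wrist's pose just before it. camera_model takes no time and is no camera call; for the wrist camera it gives the pose at the moment of the call.
- robot.job_done(): hands the job in; it is judged then, once.
The state is a dict: "clock": time; "joint_positions": joint angles; "dq": joint speeds; "joint_efforts": joint torques, N m; "ee_pos": TCP position; "orientation": TCP orientation; "force": force on the tool from outside, world axes, zero at the start; "ft_torque": the same for the moment, N m; "width": opening from 0.0 (shut) to 1.0 (fully open); "grip_force": force on a finger pad.
Only numpy, scipy, OpenCV 4.12 (cv2) and the standard library are available. Lean on these libraries where they do the work, as an engineer would, in place of code of your own. Each camera call takes 0.05 s, during which the arm holds its last target. There are 200 camera calls.

## Working session

There is one attempt and no reset: what is moved stays moved. The work goes in short steps, Python scripts to look and compute and a tool call to move; the robot and the scene stay as the last step left them, time stands still between calls to the robot, and variables do not carry over. Pictures are saved under pics/ and viewed, at most 14 in all, crops included, and the job is handed in when it is done.

Besides the shell and the picture viewer there is one more tool, called after ">>>" in YAML: its name, and indented under it one key for each argument. arm_command: Moves the arm, as the interface text tells. Its arguments: {"type":"object","properties":{"increments":{"type":"array","items":{"type":"array","items":{"type":"number"}}},"squeeze":{"type":"number"}},"required":["increments"]}

```bash
mkdir -p pics; python3 - <<'E'
from station import robot, imaging
import cv2,numpy as np
o=robot.get_obs();print({k:np.round(v,3) for k,v in o.items()})
for n in ["scene","side","wrist"]:
    m=imaging.camera_model(n);print(n,{k:np.round(v,2).tolist() if not isinstance(v,str) else v for k,v in m.items()})
    im=imaging.snapshot(n);cv2.imwrite(f"pics/{n}0.png",cv2.cvtColor(im,cv2.COLOR_RGB2BGR))
E
```

```text
{'clock': np.float64(0.0), 'joint_positions': array([ 0.962,  0.182,  1.608,  0.   ,  1.354, -0.206]), 'dq': array([-0.001, -0.002,  0.001, -0.002,  0.   , -0.001]), 'joint_efforts': array([ 0.0000e+00, -4.4488e+01, -3.5133e+01, -0.0000e+00,  9.0000e-03,
       -0.0000e+00]), 'ee_pos': array([225.229, 528.769, 403.784]), 'orientation': array([-6.280e-01, -3.077e+00,  3.000e-03]), 'force': array([ 1.406, -0.151, -0.294]), 'ft_torque': array([-0.037,  0.   ,  0.026]), 'grip_force': np.float64(0.0), 'width': np.float64(0.999)}
scene {'fx': 459.97, 'fy': 459.97, 'cx': 255.66, 'cy': 189.13, 'world_to_cam': [[0.9, 0.44, -0.0, -570.97], [-0.36, 0.74, 0.57, 81.85], [0.25, -0.51, 0.82, -1648.16], [0.0, 0.0, 0.0, 1.0]]}
side {'fx': 352.9, 'fy': 352.9, 'cx': 250.95, 'cy': 194.03, 'world_to_cam': [[0.98, -0.17, -0.01, -558.66], [0.12, 0.66, 0.74, -231.32], [-0.12, -0.73, 0.67, -1121.19], [0.0, 0.0, 0.0, 1.0]]}
wrist {'fx': 319.46, 'fy': 319.46, 'cx': 255.35, 'cy': 190.08, 'world_to_cam': [[0.39, 0.92, -0.0, -574.36], [-0.88, 0.37, -0.3, 37.62], [-0.27, 0.12, 0.95, -379.11], [0.0, 0.0, 0.0, 1.0]]}
```

View pics/scene0.png

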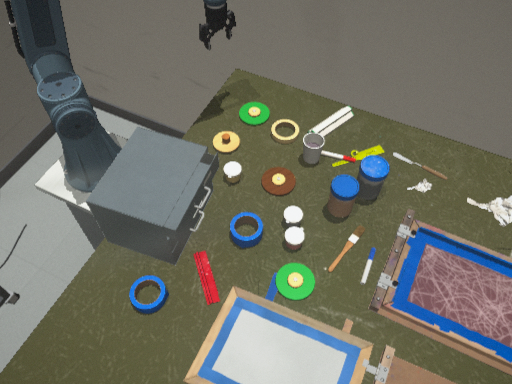

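View pics/side0.png

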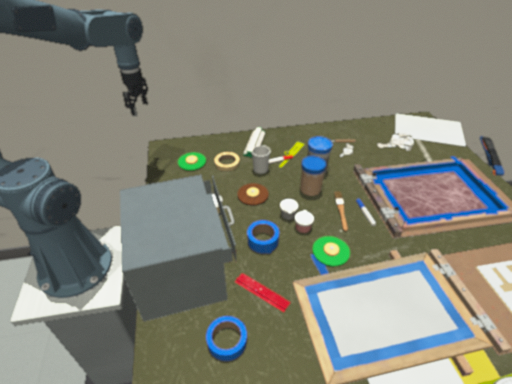

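View pics/wrist0.png

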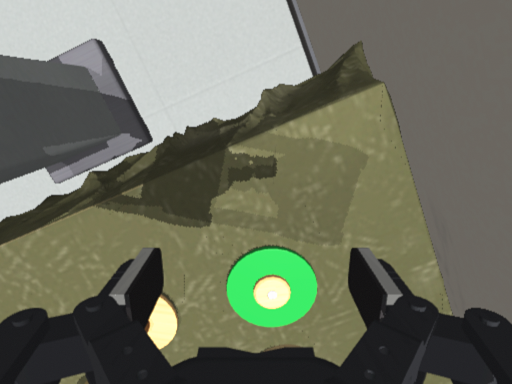

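Scene view, what could be confused. Stand: brown disc (278,180), versus the green decoys (254,113) and (295,281). Blue rolls: (246,229) and (148,293), which differ in height. Cream roll: (285,130). Lid: (226,142), versus the white pots (232,172), (293,216) and (294,238). I choose the brown stand with the pale hub, and check it and the blue rolls' heights in a crop.

```bash
cat > h.py <<'E'
import cv2,numpy as np
from station import robot,imaging
def ray(m,uv):
    W=np.array(m["world_to_cam"]);R=W[:3,:3];c=-R.T@W[:3,3]
    uv=np.atleast_2d(uv).astype(float)
    d=np.c_[(uv[:,0]-m["cx"])/m["fx"],-(uv[:,1]-m["cy"])/m["fy"],-np.ones(len(uv))]@R
    return c,d
def onplane(m,uv,z):
    c,d=ray(m,uv);t=(z-c[2])/d[:,2];return c+t[:,None]*d
def proj(m,P):
    W=np.array(m["world_to_cam"]);p=np.atleast_2d(P)@W[:3,:3].T+W[:3,3]
    return np.c_[m["cx"]+m["fx"]*p[:,0]/-p[:,2],m["cy"]-m["fy"]*p[:,1]/-p[:,2]]
def tri(l):
    A=np.zeros((3,3));b=np.zeros(3);D=[]
    for m,uv in l:
        c,d=ray(m,uv);d=d[0]/np.linalg.norm(d[0]);P=np.eye(3)-np.outer(d,d);A+=P;b+=P@c
    return np.linalg.solve(A,b)
def circ(P):
    x,y=P[:,0],P[:,1];k=np.ones(len(x),bool)
    for _ in range(6):
        s=np.linalg.lstsq(np.c_[x[k],y[k],np.ones(k.sum())],x[k]**2+y[k]**2,rcond=None)[0]
        c=s[:2]/2;r=np.sqrt(s[2]+c@c);e=abs(np.hypot(x-c[0],y-c[1])-r);k=e<max(2.,2*np.median(e))
    return c,r,e[k].mean(),k.mean()
E
python3 - <<'E'
from h import *
pts={"wideA":[(246,229),(263,236)],"B":[(148,293),(226,338)],"cream":[(285,130),(227,160)],"stand":[(278,180),(253,193)],"lid":[(226,142),None],
"chest":[(180,143),None],"chestfarcorners":[(216,155),(204,181)],"chest2":[(178,262),(229,256)],"ink1":[(232,170),None],"ink2":[(293,214),(288,208)],"ink3":[(294,236),(304,220)],"cup":[(313,140),(261,152)],"sq":[(206,277),(262,292)],"green":[(254,113),(192,161)],"jar":[(344,187),(314,163)]}
ms=imaging.camera_model("scene");md=imaging.camera_model("side")
for k,(a,b) in pts.items():
    print(k,onplane(ms,a,20)[0].round(0), tri([(ms,a),(md,b)]).round(0) if b else "")
im=cv2.imread("pics/scene0.png")
cv2.imwrite("pics/c1.png",cv2.resize(im[80:320,110:350],(600,600),interpolation=cv2.INTER_CUBIC))
E
```

```text
wideA [604.  -5.  20.] [607. -10.  31.]
B [ 442. -325.   20.] [ 443. -326.   20.]
cream [543. 439.  20.] [543. 437.  24.]
stand [615. 217.  20.] [615. 219.  18.]
lid [373. 290.  20.] 
chest [223. 212.  20.] 
chestfarcorners [369. 220.  20.] [441. 111. 189.]
chest2 [ 469. -201.   20.] [ 501. -228.  184.]
ink1 [452. 186.  20.] 
ink2 [717. 113.  20.] [720. 105.  32.]
ink3 [752.  39.  20.] [756.  27.  42.]
cup [655. 439.  20.] [674. 374.  94.]
sq [ 571. -206.   20.] [ 565. -200.    4.]
green [400. 467.  20.] [396. 474.  13.]
jar [830. 289.  20.] [840. 207. 136.]
```

View pics/c1.png

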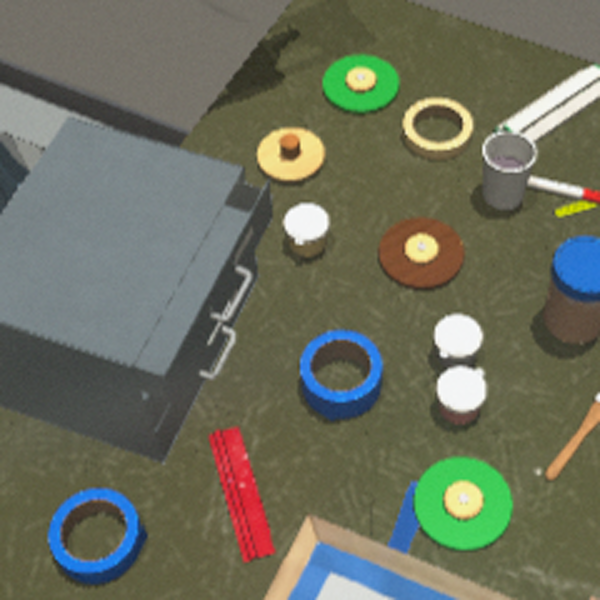

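The crop confirms it: the brown stand with the pale hub is at crop (421,253), and the other two are green. The taller blue roll is at crop (341,372), so that one is roll_wide. The lower one at (97,533) is roll_medium.

```bash
python3 - <<'E'
from h import *
from scipy.spatial.transform import Rotation as R
ms=imaging.camera_model("scene")
print("chest corners",onplane(ms,[(208,147),(218,155),(176,230)],240).round(0))
o=robot.get_obs();m=imaging.camera_model("wrist");W=np.array(m["world_to_cam"])
T=R.from_rotvec(o["orientation"]).as_matrix();c=-W[:3,:3].T@W[:3,3]
print("tool axes",T.round(3).tolist(),"cam in tool",(T.T@(c-o["ee_pos"])).round(1),"look in tool",(T.T@-W[2,:3]).round(3))
E
```

```text
chest corners [[ 434.   87.  240.]
 [ 476.   73.  240.]
 [ 499. -201.  240.]]
tool axes [[-0.92, 0.392, -0.001], [0.392, 0.92, -0.001], [0.0, -0.001, -1.0]] cam in tool [77.3 -0.2 31. ] look in tool [-0.299  0.001  0.954]
```

>>> arm_command:
  increments:
    - [0, 0, -0.1, 0, 0, -15, 0.6]
    - [0, 0, -0.1, 0, 0, -15, 0.6]
    - [0, 0, -0.1, 0, 0, -15, 0.6]
    - [0, 0, -0.103, 0, 0, -15, 0.6]
    - [0, 0, 0, 0, 0, 0, 0.6]

```text
clock: 0.57
ee_pos: [225.7, 529.5, 467.8]
orientation: [-0.006, 3.139, 0.006]
force: [0.6, -0.2, 0.8]
width: 0.6
grip_force: 0.0
```

>>> arm_command:
  increments:
    - [0, 0, 0, -30, -24, 0, 0.6]
    - [0, 0, 0, -30, -24, 0, 0.6]
    - [0, 0, 0, -30, -24, 0, 0.6]
    - [0, 0, 0, -30, -24, 0, 0.6]
    - [0, 0, 0, -30, -24, 0, 0.6]

```text
clock: 0.98
ee_pos: [376.2, 407.7, 463.5]
orientation: [-0.004, -3.141, 0.001]
force: [0.6, 0.6, 0.1]
width: 0.604
grip_force: 0.0
```

>>> arm_command:
  increments:
    - [0, 0, 0, -30, -24, 0, 0.6]
    - [0, 0, 0, -30, -24, 0, 0.6]
    - [0, 0, 0, -30, -24, 0, 0.6]
    - [0, 0, 0, -30, -24, 0, 0.6]
    - [0, 0, 0, -30, -24, 10, 0.6]

```text
clock: 1.4
ee_pos: [526.9, 287.7, 455.5]
orientation: [0.005, 3.139, 0.001]
force: [1.3, 0.6, 1.5]
width: 0.602
grip_force: 0.0
```

>>> arm_command:
  increments:
    - [0, 0, 0, -30, -24, 20, 0.6]
    - [0, 0, 0, -30, -24, 20, 0.6]
    - [0, 0, 0, -29, -23, 18, 0.6]
    - [0, 0, 0, 0, 0, 0, 0.6]
    - [0, 0, 0, 0, 0, 0, 0.6]

```text
clock: 1.82
ee_pos: [612.9, 217.9, 394.4]
orientation: [-0.009, -3.136, 0.001]
force: [-0.1, 0.3, 0.2]
width: 0.602
grip_force: 0.0
```

```bash
cat > w.py <<'E'
from h import *
import sys
def look(tag):
    o=robot.get_obs();m=imaging.camera_model("wrist");im=imaging.snapshot("wrist")
    cv2.imwrite(f"pics/{tag}.png",cv2.cvtColor(im,cv2.COLOR_RGB2BGR));np.save(f"pics/{tag}.npy",np.array(m["world_to_cam"]))
    print("ee",o["ee_pos"].round(1),o["orientation"].round(3),"w",round(float(o["width"]),3));return o,m,im
def contours(mask,m,z,rmin,rmax,lab):
    mask=cv2.morphologyEx(mask.astype(np.uint8)*255,cv2.MORPH_OPEN,np.ones((3,3)))
    for c in cv2.findContours(mask,cv2.RETR_CCOMP,cv2.CHAIN_APPROX_NONE)[0]:
        if len(c)<60: continue
        P=onplane(m,c[:,0]+0.0,z);cc,r,e,k=circ(P[:,:2])
        if rmin<r<rmax and k>.5: print(lab,"c",cc.round(1),"r",r.round(1),"err",e.round(2),"in",round(k,2))
E
python3 - <<'E'
from w import *
o,m,im=look("stand1")
h=cv2.cvtColor(im,cv2.COLOR_RGB2HSV)
print(h[tuple(np.round(proj(m,(650,218,12))[0][::-1]).astype(int))],h[tuple(np.round(proj(m,(615,218,22))[0][::-1]).astype(int))])
contours((h[...,0]<25)&(h[...,1]>100)&(h[...,2]<170),m,12,15,80,"base")
contours((h[...,0]>5)&(h[...,0]<30)&(h[...,1]>40)&(h[...,2]>200),m,22,15,80,"hub")
E
```

```text
ee [612.9 217.9 394.4] [-9.000e-03 -3.136e+00  1.000e-03] w 0.602
[ 11 166 115] [ 26  96 248]
base c [741.4  31.9] r 15.3 err 2.12 in 0.79
base c [611.1 226.1] r 59.3 err 0.3 in 1.0
base c [613.  226.7] r 24.3 err 0.44 in 0.78
hub c [809.1 -88.5] r 22.5 err 0.47 in 0.89
hub c [611.2 226.5] r 21.4 err 0.88 in 0.58
hub c [539.  444.3] r 45.5 err 5.43 in 1.0
```

View pics/stand1.png

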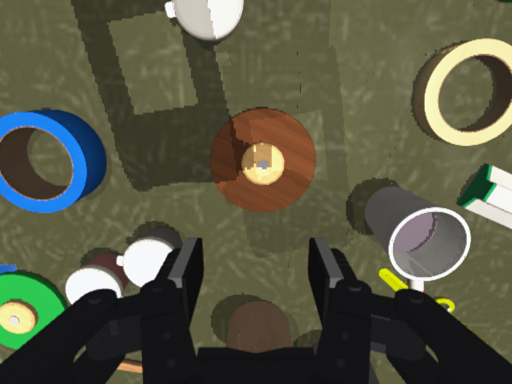

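The picture shows the stand at (263,160), the wide roll at (48,162), the cream roll at (465,92) and the cup at (420,235). Moving on to the wide roll.

>>> arm_command:
  increments:
    - [0, 0, 0, 1.5, -38, 0, 0.6]
    - [0, 0, 0, 1.5, -38, 0, 0.6]
    - [0, 0, 0, 1.5, -38, 0, 0.6]
    - [0, 0, 0, 1.5, -38, 0, 0.6]
    - [0, 0, 0, 1.5, -38, 0, 0.6]

```text
clock: 2.28
ee_pos: [603.8, 30.2, 399.5]
orientation: [-0.002, 3.139, 0.0]
force: [0.4, -0.6, 0.3]
width: 0.601
grip_force: 0.0
```

>>> arm_command:
  increments:
    - [0, 0, 0, 1.5, -38, 0, 0.6]
    - [0, 0, 0, 0, 0, 0, 0.6]
    - [0, 0, 0, 0, 0, 0, 0.6]

```text
clock: 2.53
ee_pos: [602.8, -8.7, 399.3]
orientation: [0.005, 3.14, 0.0]
force: [0.1, 0.7, 0.3]
width: 0.598
grip_force: 0.0
```

```bash
cat >> w.py <<'E'
def blue(m,im,z,lab):
    h=cv2.cvtColor(im,cv2.COLOR_RGB2HSV)
    contours((h[...,0]>95)&(h[...,0]<125)&(h[...,1]>150)&(h[...,2]>60),m,z,25,60,lab)
E
python3 - <<'E'
from w import *
o,m,im=look("wide1");blue(m,im,48,"wide")
ms=imaging.camera_model("scene");s=imaging.snapshot("scene")
h=cv2.cvtColor(s,cv2.COLOR_RGB2HSV)
contours((h[...,0]<15)&(h[...,1]>120)&(h[...,2]<170),ms,12,40,80,"scene stand")
blue(ms,s,48,"scene48");blue(ms,s,36,"scene36")
E
```

```text
ee [602.8  -8.7 399.3] [0.005 3.14  0.   ] w 0.598
wide c [ 718.7 -249.9] r 48.7 err 4.55 in 0.71
wide c [602.9  -5.5] r 51.8 err 0.6 in 0.99
wide c [603.8  -5.5] r 39.2 err 0.26 in 1.0
scene stand c [614.2 221.3] r 57.7 err 0.97 in 0.94
scene48 c [ 737.7 -253. ] r 38.3 err 7.81 in 0.85
scene48 c [ 454.  -332.5] r 54.0 err 2.15 in 0.93
scene48 c [ 448.5 -330.1] r 40.0 err 0.68 in 0.95
scene48 c [608.1 -18.2] r 56.5 err 3.12 in 0.82
scene48 c [606.1  -9. ] r 40.6 err 0.68 in 0.99
scene48 c [834.4 274.7] r 45.9 err 0.9 in 0.82
scene48 c [898.4 392.1] r 50.9 err 2.4 in 0.69
scene36 c [ 735.6 -249.2] r 38.6 err 7.88 in 0.85
scene36 c [ 449.1 -329.5] r 54.5 err 2.17 in 0.93
scene36 c [ 443.6 -327. ] r 40.4 err 0.68 in 0.95
scene36 c [604.7 -12.1] r 57.1 err 3.15 in 0.82
scene36 c [602.7  -2.8] r 41.0 err 0.69 in 0.99
scene36 c [833.2 283.6] r 46.3 err 0.91 in 0.82
scene36 c [897.9 402.1] r 51.3 err 2.42 in 0.69
```

View pics/wide1.png

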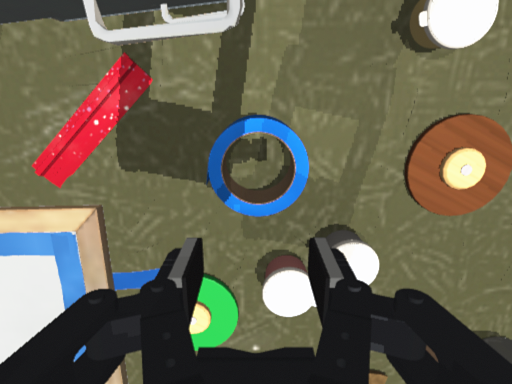

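Wide roll at image (258,166), clear all round. I'll grasp its -y wall.

>>> arm_command:
  increments:
    - [0, 0, 0, -0.5, -20, 20, 0.6]
    - [0, 0, 0, 0, -20, 30, 0.6]
    - [0, 0, 0, 0, 0, 40, 0.6]
    - [0, 0, 0, 0, 0, 40, 0.6]
    - [0, 0, 0, 0, 0, 30, 0.6]

```text
clock: 3.05
ee_pos: [602.9, -45.7, 235.5]
orientation: [0.003, -3.14, -0.002]
force: [-0.8, -0.7, 0.4]
width: 0.601
grip_force: 0.0
```

>>> arm_command:
  increments:
    - [0, 0, 0, 0, 0, 25, 0.6]
    - [0, 0, 0, 0, 0, 15, 0.6]
    - [0, 0, 0, 0, 0, 12, 0.6]
    - [0, 0, 0, 0, 0, 0, 0.6]

```text
clock: 3.38
ee_pos: [602.7, -45.9, 183.6]
orientation: [0.004, -3.137, -0.002]
force: [-1.1, -0.3, -0.0]
width: 0.602
grip_force: 0.0
```

>>> arm_command:
  increments:
    - [0, 0, 0, 0, 0, 0, 0]
    - [0, 0, 0, 0, 0, 0, 0]
    - [0, 0, 0, 0, 0, 0, 0]
    - [0, 0, 0, 0, 0, 0, 0]
    - [0, 0, 0, 0, 0, 0, 0]
  squeeze: 50

```text
clock: 3.8
ee_pos: [604.6, -48.1, 188.0]
orientation: [-0.0, 3.138, -0.001]
force: [-0.0, 0.7, 5.6]
width: 0.189
grip_force: 44.4
```

>>> arm_command:
  increments:
    - [0, 0, 0, 0, 0, 0, 0]
    - [0, 0, 0, 0, 0, 0, 0]
    - [0, 0, 0, 0, 0, 0, 0]

```text
clock: 4.05
ee_pos: [604.6, -48.2, 187.9]
orientation: [0.0, 3.139, -0.0]
force: [-0.3, 1.7, 6.6]
width: 0.19
grip_force: 44.5
```

>>> arm_command:
  increments:
    - [0, 0, 0, 0, 0, -15, 0]
    - [0, 0, 0, 0, 0, -30, 0]
    - [0, 0, 0, 0, 0, -40, 0]
    - [0, 0, 0, -1, 25, -15, 0]
    - [0, 0, 0, -1, 35, 0, 0]

```text
clock: 4.47
ee_pos: [607.9, 9.6, 292.2]
orientation: [0.007, 3.132, -0.004]
force: [1.7, -0.6, -1.6]
width: 0.192
grip_force: 52.2
```

>>> arm_command:
  increments:
    - [0, 0, 0, -1, 35, 0, 0]
    - [0, 0, 0, -1, 35, 0, 0]
    - [0, 0, 0, -1, 35, 0, 0]
    - [0, 0, 0, -1, 35, 0, 0]
    - [0, 0, 0, -1, 30, 0, 0]

```text
clock: 4.88
ee_pos: [610.2, 183.9, 286.2]
orientation: [0.001, -3.141, -0.0]
force: [0.3, 0.3, -0.7]
width: 0.184
grip_force: 52.2
```

>>> arm_command:
  increments:
    - [0, 0, 0, 0, 0, 0, 0]
    - [0, 0, 0, 0, 0, 0, 0]
    - [0, 0, 0, 0, 0, 0, 0]

```text
clock: 5.13
ee_pos: [610.5, 181.6, 285.9]
orientation: [0.001, -3.141, 0.001]
force: [-0.9, -1.0, -1.5]
width: 0.186
grip_force: 52.3
```

```bash
python3 - <<'E'
from w import *
o,m,im=look("hold1");z=o["ee_pos"][2]-188
blue(m,im,z+48,"wide top");h=cv2.cvtColor(im,cv2.COLOR_RGB2HSV)
contours((h[...,0]<25)&(h[...,1]>100)&(h[...,2]<170),m,12,45,80,"base")
E
```

```text
ee [610.5 181.6 285.9] [ 1.000e-03 -3.141e+00  1.000e-03] w 0.186
wide top c [601.8 222.7] r 50.5 err 2.9 in 0.65
```

View pics/hold1.png

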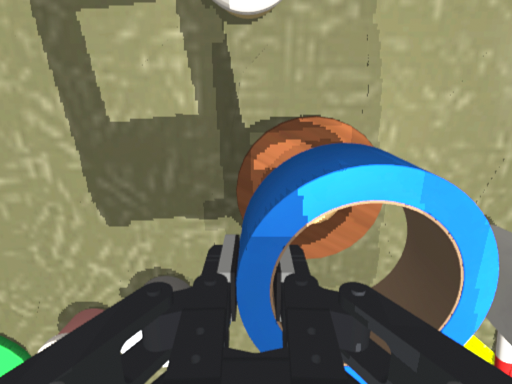

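The roll is held level, with its bore centred near (375,270). The stand shows under it at (310,180). I'll refine with the top face's edges only.

```bash
python3 - <<'E'
from w import *
im=cv2.cvtColor(cv2.imread("pics/hold1.png"),cv2.COLOR_BGR2RGB)
m=dict(imaging.camera_model("wrist"));h=cv2.cvtColor(im,cv2.COLOR_RGB2HSV)
for p in [(300,240),(420,190),(340,155),(250,290),(480,250),(268,210)]: print(p,h[p[1],p[0]])
mask=((h[...,0]>95)&(h[...,0]<125)&(h[...,1]>150)).astype(np.uint8)
ys,xs=np.nonzero(mask)
# inner edge: going out from bore centre pixel until first blue; outer: last blue of right side
z=285.9-188+48
I=[];O=[]
for a in np.radians(np.arange(-125,35,3)):
    L=[(375+t*np.cos(a),270+t*np.sin(a)) for t in np.arange(30,140,.5)]
    v=[mask[int(y),int(x)] if 0<=int(x)<512 and 0<=int(y)<384 else 0 for x,y in L]
    if 1 in v:
        I.append(L[v.index(1)]);O.append(L[len(v)-1-v[::-1].index(1)])
for n,q in (("inner",I),("outer",O[18:])): print(n,*[np.round(t,2) for t in circ(onplane(m,np.array(q),z)[:,:2])])
E
```

```text
(300, 240) [ 11 151  98]
(420, 190) [ 97 206 255]
(340, 155) [107 208 141]
(250, 290) [107 212 179]
(480, 250) [101 210 255]
(268, 210) [106 212 143]
inner [609.45 225.09] 38.4 0.11 1.0
outer [609.57 224.76] 51.72 0.18 1.0
```

>>> arm_command:
  increments:
    - [0, 0, 0, -1.6, 1.1, 10, 0]
    - [0, 0, 0, 0, 0, 25, 0]
    - [0, 0, 0, 0, 0, 25, 0]
    - [0, 0, 0, 0, 0, 15, 0]
    - [0, 0, 0, 0, 0, 6, 0]

```text
clock: 5.6
ee_pos: [611.0, 181.4, 201.3]
orientation: [-0.003, -3.136, 0.001]
force: [-0.8, 0.2, -1.8]
width: 0.184
grip_force: 52.3
```

>>> arm_command:
  increments:
    - [0, 0, 0, 0, 0, 4, 0]
    - [0, 0, 0, 0, 0, 0, 0]
    - [0, 0, 0, 0, 0, 0, 0]

```text
clock: 5.85
ee_pos: [613.0, 182.4, 202.0]
orientation: [0.001, 3.14, 0.0]
force: [1.0, -1.0, -1.4]
width: 0.187
grip_force: 52.7
```

>>> arm_command:
  increments:
    - [0, 0, 0, 0, 0, 0, 0.5]
    - [0, 0, 0, 0, 0, 0, 0.5]
    - [0, 0, 0, 0, 0, 0, 0.5]
    - [0, 0, 0, 0, 0, 0, 0.5]

```text
clock: 6.18
ee_pos: [612.6, 183.1, 201.9]
orientation: [-0.0, 3.14, 0.0]
force: [0.4, 0.6, -0.2]
width: 0.5
grip_force: 0.0
```

>>> arm_command:
  increments:
    - [0, 0, 0, 0, 0, -20, 0.5]
    - [0, 0, 0, 0, 0, -40, 0.5]
    - [0, 0, 0, 0, 0, -40, 0.5]
    - [0, 0, 0, 0, 10, -40, 0.6]
    - [0, 0, 0, 0, 20, -40, 0.6]

```text
clock: 6.6
ee_pos: [612.4, 210.5, 381.2]
orientation: [0.003, 3.14, -0.001]
force: [1.1, 0.3, 0.2]
width: 0.599
grip_force: 0.0
```

>>> arm_command:
  increments:
    - [0, 0, 0, 0, 13, -18, 0.6]
    - [0, 0, 0, 0, 0, 0, 0.6]
    - [0, 0, 0, 0, 0, 0, 0.6]

```text
clock: 6.85
ee_pos: [612.3, 225.4, 398.4]
orientation: [-0.003, 3.138, 0.001]
force: [0.5, 0.0, -0.1]
width: 0.6
grip_force: 0.0
```

```bash
python3 - <<'E'
from w import *
o,m,im=look("placed1");blue(m,im,60,"wide top");h=cv2.cvtColor(im,cv2.COLOR_RGB2HSV)
contours((h[...,0]<25)&(h[...,1]>100)&(h[...,2]<170),m,12,45,80,"base")
E
```

```text
ee [612.3 225.4 398.4] [-3.000e-03  3.138e+00  1.000e-03] w 0.6
wide top c [612.5 227. ] r 51.8 err 0.63 in 1.0
wide top c [613.5 227. ] r 39.1 err 0.25 in 1.0
base c [611. 226.] r 56.0 err 3.73 in 1.0
```

View pics/placed1.png

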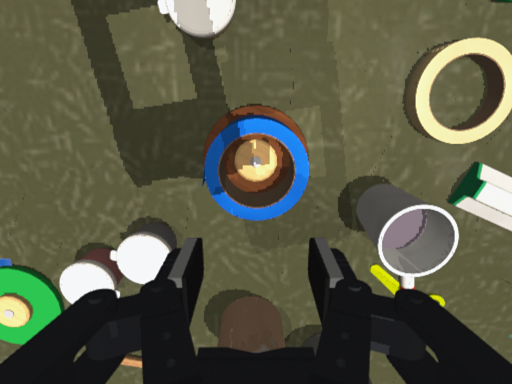

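The wide roll sits on the stand with the hub inside its bore at (256,160), centred to about 2 mm. Now the medium roll, high over the chest corner.

>>> arm_command:
  increments:
    - [0, 0, 0, 12, -34, -16, 0.6]
    - [0, 0, 0, 12, -34, -16, 0.6]
    - [0, 0, 0, 12, -34, -16, 0.6]
    - [0, 0, 0, 12, -34, -16, 0.6]
    - [0, 0, 0, 12, -34, -16, 0.6]

```text
clock: 7.32
ee_pos: [551.1, 52.7, 474.5]
orientation: [-0.0, -3.137, -0.0]
force: [-0.1, -0.5, -0.2]
width: 0.601
grip_force: 0.0
```

>>> arm_command:
  increments:
    - [0, 0, 0, 11, -38, 0, 0.6]
    - [0, 0, 0, 11, -38, 0, 0.6]
    - [0, 0, 0, 11, -38, 0, 0.6]
    - [0, 0, 0, 11, -38, 0, 0.6]
    - [0, 0, 0, 11, -38, 0, 0.6]

```text
clock: 7.73
ee_pos: [495.9, -137.4, 474.2]
orientation: [-0.001, -3.138, -0.003]
force: [1.3, -0.3, 0.0]
width: 0.598
grip_force: 0.0
```

>>> arm_command:
  increments:
    - [0, 0, 0, 11, -38, 0, 0.6]
    - [0, 0, 0, 11, -38, 0, 0.6]
    - [0, 0, 0, 11, -38, 0, 0.6]
    - [0, 0, 0, 11, -38, 0, 0.6]
    - [0, 0, 0, 11, -38, 0, 0.6]

```text
clock: 8.15
ee_pos: [440.7, -327.5, 474.0]
orientation: [-0.001, -3.139, -0.004]
force: [1.1, 0.2, -0.7]
width: 0.6
grip_force: 0.0
```

>>> arm_command:
  increments:
    - [0, 0, 0, 0, 0, 0, 0.6]
    - [0, 0, 0, 0, 0, 0, 0.6]

```text
clock: 8.32
ee_pos: [440.9, -327.6, 473.8]
orientation: [-0.007, -3.138, -0.005]
force: [-0.1, 0.9, -0.3]
width: 0.601
grip_force: 0.0
```

```bash
python3 - <<'E'
from w import *
o,m,im=look("med1");blue(m,im,36,"med top")
E
```

```text
ee [ 440.9 -327.6  473.8] [-0.007 -3.138 -0.005] w 0.601
med top c [ 695.6 -357.7] r 45.1 err 17.39 in 1.0
med top c [ 709.7 -251.8] r 28.8 err 1.99 in 0.69
med top c [ 441.6 -324.4] r 51.5 err 0.43 in 0.97
med top c [ 442.2 -324.3] r 39.6 err 0.33 in 1.0
```

View pics/med1.png

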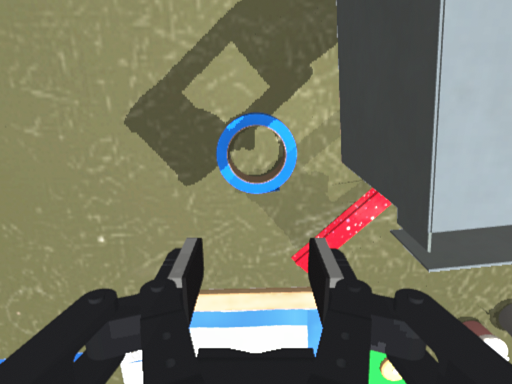

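Medium roll at (257,153); the chest's corner is well to its +y side. Grasp the -y wall.

>>> arm_command:
  increments:
    - [0, 0, 0, -0.5, -20, 30, 0.6]
    - [0, 0, 0, -0.5, -20, 30, 0.6]
    - [0, 0, 0, 0, 0, 40, 0.6]
    - [0, 0, 0, 0, 0, 40, 0.6]
    - [0, 0, 0, 0, 0, 40, 0.6]

```text
clock: 8.78
ee_pos: [443.6, -363.6, 294.3]
orientation: [0.003, -3.141, -0.001]
force: [0.5, 0.4, 0.2]
width: 0.602
grip_force: 0.0
```

>>> arm_command:
  increments:
    - [0, 0, 0, 0, 0, 35, 0.6]
    - [0, 0, 0, 0, 0, 30, 0.6]
    - [0, 0, 0, 0, 0, 25, 0.6]
    - [0, 0, 0, 0, 0, 15, 0.6]
    - [0, 0, 0, 0, 0, 0, 0.6]

```text
clock: 9.2
ee_pos: [442.4, -361.9, 186.8]
orientation: [0.003, -3.136, -0.011]
force: [-0.6, 0.9, -0.2]
width: 0.597
grip_force: 0.0
```

>>> arm_command:
  increments:
    - [0, 0, 0, 0, -3, 4, 0.6]
    - [0, 0, 0, 0, 0, 0, 0.6]

```text
clock: 9.37
ee_pos: [444.0, -368.2, 187.9]
orientation: [-0.002, 3.141, -0.001]
force: [-0.3, -0.4, 0.2]
width: 0.6
grip_force: 0.0
```

>>> arm_command:
  increments:
    - [0, 0, 0, 0, 0, 0, 0]
    - [0, 0, 0, 0, 0, 0, 0]
    - [0, 0, 0, 0, 0, 0, 0]
    - [0, 0, 0, 0, 0, 0, 0]
    - [0, 0, 0, 0, 0, 0, 0]

```text
clock: 9.78
ee_pos: [443.8, -368.9, 188.8]
orientation: [0.0, 3.14, -0.003]
force: [0.1, 0.8, 7.3]
width: 0.196
grip_force: 46.1
```

>>> arm_command:
  increments:
    - [0, 0, 0, 0, 0, 0, 0]
    - [0, 0, 0, 0, 0, 0, 0]
    - [0, 0, 0, 0, 0, 0, 0]

```text
clock: 10.03
ee_pos: [443.8, -368.9, 188.8]
orientation: [0.0, 3.14, -0.003]
force: [-0.4, 0.9, 5.7]
width: 0.195
grip_force: 46.1
```

>>> arm_command:
  increments:
    - [0, 0, 0, 0, 0, -20, 0]
    - [0, 0, 0, 0, 0, -38, 0]
    - [0, 0, 0, 0, 0, -40, 0]
    - [0, 0, 0, 0, 0, -40, 0]
    - [0, 0, 0, 0, 0, -40, 0]

```text
clock: 10.45
ee_pos: [443.0, -367.9, 366.9]
orientation: [0.0, -3.141, -0.001]
force: [0.4, -1.2, -0.9]
width: 0.194
grip_force: 46.4
```

>>> arm_command:
  increments:
    - [0, 0, 0, 0, 0, -40, 0]
    - [0, 0, 0, -4, 10, -35, 0]
    - [0, 0, 0, -9, 25, -25, 0]
    - [0, 0, 0, -11, 35, -10, 0]
    - [0, 0, 0, -11, 37, 0, 0]

```text
clock: 10.87
ee_pos: [478.6, -261.3, 479.4]
orientation: [0.003, 3.137, -0.007]
force: [1.8, 0.0, -1.7]
width: 0.192
grip_force: 46.4
```

>>> arm_command:
  increments:
    - [0, 0, 0, -11, 37, 0, 0]
    - [0, 0, 0, -11, 37, 0, 0]
    - [0, 0, 0, -11, 37, 0, 0]
    - [0, 0, 0, -11, 37, 0, 0]
    - [0, 0, 0, -11, 37, 0, 0]

```text
clock: 11.28
ee_pos: [533.2, -74.5, 475.3]
orientation: [-0.0, -3.141, 0.0]
force: [1.8, 0.1, -1.0]
width: 0.193
grip_force: 46.4
```

>>> arm_command:
  increments:
    - [0, 0, 0, -11, 37, 0, 0]
    - [0, 0, 0, -11, 37, 0, 0]
    - [0, 0, 0, -11, 37, 10, 0]
    - [0, 0, 0, -11, 37, 15, 0]
    - [0, 0, 0, -11, 37, 20, 0]

```text
clock: 11.7
ee_pos: [588.1, 109.2, 432.1]
orientation: [-0.001, 3.139, -0.0]
force: [1.0, -0.9, -0.8]
width: 0.197
grip_force: 46.4
```

>>> arm_command:
  increments:
    - [0, 0, 0, -11, 37, 20, 0]
    - [0, 0, 0, -8, 25, 20, 0]
    - [0, 0, 0, -5, 13, 20, 0]
    - [0, 0, 0, 0, 0, 20, 0]
    - [0, 0, 0, 0, 0, 0, 0]

```text
clock: 12.12
ee_pos: [609.5, 181.5, 346.3]
orientation: [0.003, -3.132, 0.002]
force: [-0.5, -0.4, -2.5]
width: 0.193
grip_force: 46.4
```

```bash
cat >> w.py <<'E'
def held(m,mask,ctr,r0,angs):
    """edge points of ring mask going out from the bore centre over world angles; ctr 3d at top face"""
    I=[];O=[]
    for a in np.radians(angs):
        t=np.arange(10,62,.25);P=np.c_[ctr[0]+t*np.cos(a),ctr[1]+t*np.sin(a),np.full(len(t),ctr[2])]
        q=proj(m,P).astype(int);ok=(q[:,0]>=0)&(q[:,0]<512)&(q[:,1]>=0)&(q[:,1]<384)
        v=np.zeros(len(t),bool);v[ok]=mask[q[ok,1],q[ok,0]]
        if v.any(): I.append(P[v.argmax(),:2]);O.append(P[len(t)-1-v[::-1].argmax(),:2])
    for n,p in (("in",I),("out",O)): print(n,len(p),*[np.round(x,2) for x in circ(np.array(p))])
E
python3 - <<'E'
from w import *
o,m,im=look("hold2");e=o["ee_pos"];h=cv2.cvtColor(im,cv2.COLOR_RGB2HSV)
mask=(h[...,0]>95)&(h[...,0]<125)&(h[...,1]>150)&(h[...,2]>100)
held(m,mask,(e[0]-2,e[1]+43.5,e[2]-188.8+36),0,np.arange(-40,180,4))
held(m,mask,(e[0]-2,e[1]+43.5,e[2]-188.8+36),0,np.arange(20,140,4))
E
```

```text
ee [609.5 181.5 346.3] [ 3.000e-03 -3.132e+00  2.000e-03] w 0.193
in 35 [606.16 224.73] 38.25 0.16 0.91
out 35 [605.74 224.08] 51.6 0.32 0.94
in 23 [606.15 224.64] 38.33 0.16 1.0
out 23 [605.09 229.88] 46.33 0.4 0.96
```

View pics/hold2.png

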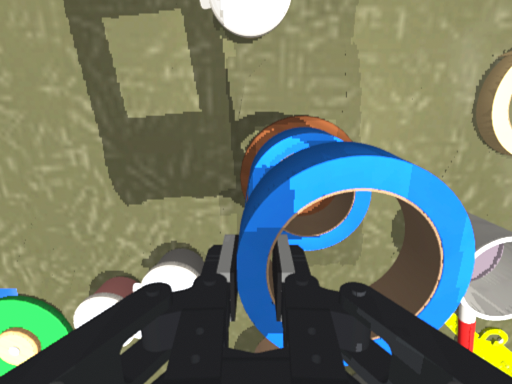

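Medium roll held at (360,250) above the wide one. Correcting and lowering.

>>> arm_command:
  increments:
    - [0, 0, 0, -5.3, 1.8, 15, 0]
    - [0, 0, 0, 0, 0, 25, 0]
    - [0, 0, 0, 0, 0, 20, 0]
    - [0, 0, 0, 0, 0, 0, 0]
    - [0, 0, 0, 0, 0, 0, 0]

```text
clock: 12.58
ee_pos: [616.6, 181.7, 292.6]
orientation: [-0.001, -3.14, 0.0]
force: [0.9, -0.2, -1.1]
width: 0.193
grip_force: 46.4
```

```bash
python3 - <<'E'
from w import *
o,m,im=look("hold2b");e=o["ee_pos"];h=cv2.cvtColor(im,cv2.COLOR_RGB2HSV)
mask=(h[...,0]>95)&(h[...,0]<125)&(h[...,1]>150)&(h[...,2]>100)
held(m,mask,(e[0]-2,e[1]+43.5,e[2]-188.8+36),0,np.arange(0,150,4))
E
```

```text
ee [616.6 181.7 292.6] [-1.00e-03 -3.14e+00  0.00e+00] w 0.193
in 28 [614.89 225.17] 38.29 0.13 0.89
out 28 [614.09 228.03] 48.5 0.31 0.89
```

>>> arm_command:
  increments:
    - [0, 0, 0, 2.9, 1.2, 10, 0]
    - [0, 0, 0, 0, 0, 15, 0]
    - [0, 0, 0, 0, 0, 10, 0]
    - [0, 0, 0, 0, 0, 5, 0]
    - [0, 0, 0, 0, 0, 0, 0]

```text
clock: 13.05
ee_pos: [613.3, 183.5, 251.0]
orientation: [0.0, -3.14, 0.0]
force: [-0.7, -0.6, -1.5]
width: 0.191
grip_force: 46.4
```

>>> arm_command:
  increments:
    - [0, 0, 0, 0, 0, 0, 0]
    - [0, 0, 0, 0, 0, 0, 0]

```text
clock: 13.22
ee_pos: [614.2, 183.6, 253.0]
orientation: [-0.0, 3.14, 0.0]
force: [-0.1, 0.3, -1.6]
width: 0.195
grip_force: 46.5
```

>>> arm_command:
  increments:
    - [0, 0, 0, 0, 0, 3, 0]
    - [0, 0, 0, 0, 0, 0, 0]
    - [0, 0, 0, 0, 0, 0, 0]

```text
clock: 13.47
ee_pos: [613.8, 183.6, 249.3]
orientation: [-0.0, 3.142, 0.0]
force: [0.6, 0.6, -1.2]
width: 0.194
grip_force: 46.4
```

>>> arm_command:
  increments:
    - [0, 0, 0, 0, 0, 0, 0.5]
    - [0, 0, 0, 0, 0, 0, 0.5]
    - [0, 0, 0, 0, 0, 0, 0.5]
    - [0, 0, 0, 0, 0, 0, 0.5]

```text
clock: 13.8
ee_pos: [613.9, 183.6, 249.4]
orientation: [-0.0, 3.141, 0.0]
force: [0.3, 0.2, 0.8]
width: 0.497
grip_force: 0.0
```

>>> arm_command:
  increments:
    - [0, 0, 0, 0, 0, -20, 0.5]
    - [0, 0, 0, 0, 0, -35, 0.5]
    - [0, 0, 0, 0, 10, -40, 0.5]
    - [0, 0, 0, 0, 15, -35, 0.6]
    - [0, 0, 0, 0, 17, -20, 0.6]

```text
clock: 14.22
ee_pos: [614.6, 225.5, 404.8]
orientation: [0.002, 3.135, 0.002]
force: [0.5, 0.3, 0.5]
width: 0.602
grip_force: 0.0
```

>>> arm_command:
  increments:
    - [0, 0, 0, 0, 0, 0, 0.6]
    - [0, 0, 0, 0, 0, 0, 0.6]

```text
clock: 14.38
ee_pos: [613.9, 226.4, 401.1]
orientation: [-0.003, 3.138, 0.001]
force: [-0.2, -0.5, -1.1]
width: 0.595
grip_force: 0.0
```

```bash
python3 - <<'E'
from w import *
o,m,im=look("placed2");blue(m,im,96,"med top")
h=cv2.cvtColor(im,cv2.COLOR_RGB2HSV)
contours((h[...,0]>12)&(h[...,0]<32)&(h[...,1]>30)&(h[...,2]>170),m,25,30,60,"cream")
E
```

```text
ee [613.9 226.4 401.1] [-3.000e-03  3.138e+00  1.000e-03] w 0.595
med top c [612.4 227.2] r 51.5 err 0.37 in 0.82
med top c [612.7 227.1] r 39.1 err 0.21 in 1.0
cream c [538.9 442.3] r 51.6 err 0.29 in 0.9
cream c [539.  442.5] r 38.3 err 0.29 in 1.0
```

View pics/placed2.png

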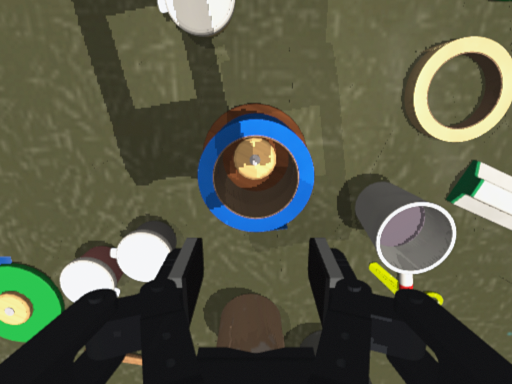

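The medium roll sits concentric on the wide one at (256,175). The cream roll is at (460,90). Going for its -y wall, with a check on the way.

>>> arm_command:
  increments:
    - [0, 0, 0, 15, 34, 0, 0.6]
    - [0, 0, 0, 15, 34, 0, 0.6]
    - [0, 0, 0, 15, 34, 0, 0.6]
    - [0, 0, 0, 15, 34, 0, 0.6]
    - [0, 0, 0, 15, 34, 10, 0.6]

```text
clock: 14.85
ee_pos: [538.3, 396.1, 388.6]
orientation: [-0.002, -3.141, 0.001]
force: [1.3, 0.9, 0.6]
width: 0.602
grip_force: 0.0
```

>>> arm_command:
  increments:
    - [0, 0, 0, 0, 3, 30, 0.6]
    - [0, 0, 0, 0, 0, 30, 0.6]
    - [0, 0, 0, 0, 0, 20, 0.6]
    - [0, 0, 0, 0, 0, 0, 0.6]
    - [0, 0, 0, 0, 0, 0, 0.6]

```text
clock: 15.27
ee_pos: [538.0, 397.5, 305.9]
orientation: [-0.001, -3.136, 0.005]
force: [1.0, 0.1, 0.0]
width: 0.598
grip_force: 0.0
```

```bash
python3 - <<'E'
from w import *
o,m,im=look("cream1");h=cv2.cvtColor(im,cv2.COLOR_RGB2HSV)
contours((h[...,0]>12)&(h[...,0]<32)&(h[...,1]>30)&(h[...,2]>170),m,25,30,60,"cream")
E
```

```text
ee [538.  397.5 305.9] [-1.000e-03 -3.136e+00  5.000e-03] w 0.598
cream c [542.  442.9] r 43.9 err 6.16 in 1.0
```

>>> arm_command:
  increments:
    - [0, 0, 0, -1, 1.5, 30, 0.6]
    - [0, 0, 0, 0, 0, 35, 0.6]
    - [0, 0, 0, 0, 0, 30, 0.6]
    - [0, 0, 0, 0, 0, 20, 0.6]
    - [0, 0, 0, 0, 0, 0, 0.6]

```text
clock: 15.73
ee_pos: [538.7, 398.8, 190.6]
orientation: [-0.001, -3.136, 0.004]
force: [-0.2, -1.4, -0.5]
width: 0.6
grip_force: 0.0
```

>>> arm_command:
  increments:
    - [0, 0, 0, 0, 0, 0, 0.6]
    - [0, 0, 0, 0, 0, 0, 0.6]

```text
clock: 15.9
ee_pos: [541.2, 400.4, 197.0]
orientation: [0.0, 3.138, 0.003]
force: [0.8, -0.4, 1.2]
width: 0.6
grip_force: 0.0
```

>>> arm_command:
  increments:
    - [0, 0, 0, 2, -1.5, 10, 0.6]
    - [0, 0, 0, 0, 0, 7, 0.6]
    - [0, 0, 0, 0, 0, 0, 0.6]
    - [0, 0, 0, 0, 0, 0, 0.6]
    - [0, 0, 0, 0, 0, 0, 0.6]

```text
clock: 16.32
ee_pos: [537.8, 398.6, 177.4]
orientation: [-0.0, 3.141, 0.0]
force: [-0.2, -0.7, -0.2]
width: 0.602
grip_force: 0.0
```

>>> arm_command:
  increments:
    - [0, 0, 0, -1, 0, -3, 0.4]
    - [0, 0, 0, 0, 0, 0, 0.2]
    - [0, 0, 0, 0, 0, 0, 0]
    - [0, 0, 0, 0, 0, 0, 0]
    - [0, 0, 0, 0, 0, 0, 0]

```text
clock: 16.73
ee_pos: [539.1, 398.7, 180.9]
orientation: [-0.0, 3.14, 0.001]
force: [-1.4, -0.3, 3.5]
width: 0.196
grip_force: 47.4
```

>>> arm_command:
  increments:
    - [0, 0, 0, 0, 0, 0, 0]
    - [0, 0, 0, 0, 0, 0, 0]
    - [0, 0, 0, 0, 0, 0, 0]

```text
clock: 16.98
ee_pos: [539.1, 398.7, 180.9]
orientation: [-0.0, 3.14, 0.001]
force: [-0.0, 0.3, 5.5]
width: 0.191
grip_force: 47.6
```

>>> arm_command:
  increments:
    - [0, 0, 0, 0, 0, -20, 0]
    - [0, 0, 0, 0, 0, -38, 0]
    - [0, 0, 0, 0, 0, -40, 0]
    - [0, 0, 0, 0, 0, -40, 0]
    - [0, 0, 0, -4, -12, -20, 0]

```text
clock: 17.4
ee_pos: [542.6, 388.4, 343.2]
orientation: [-0.003, 3.137, 0.005]
force: [1.2, 0.5, -0.7]
width: 0.191
grip_force: 47.7
```

>>> arm_command:
  increments:
    - [0, 0, 0, -11, -32, 0, 0]
    - [0, 0, 0, -11, -32, 0, 0]
    - [0, 0, 0, -11, -32, 0, 0]
    - [0, 0, 0, -11, -32, 0, 0]
    - [0, 0, 0, -11, -32, 0, 0]

```text
clock: 17.82
ee_pos: [597.5, 225.1, 337.2]
orientation: [0.001, -3.14, 0.0]
force: [1.3, 0.4, -0.3]
width: 0.196
grip_force: 47.7
```

>>> arm_command:
  increments:
    - [0, 0, 0, -9, -26, 0, 0]
    - [0, 0, 0, -6, -17, 0, 0]
    - [0, 0, 0, 0, 0, 0, 0]
    - [0, 0, 0, 0, 0, 0, 0]
    - [0, 0, 0, 0, 0, 0, 0]

```text
clock: 18.23
ee_pos: [612.3, 184.0, 337.4]
orientation: [0.0, -3.14, -0.001]
force: [1.0, -0.3, -1.8]
width: 0.197
grip_force: 47.7
```

```bash
python3 - <<'E'
from w import *
o,m,im=look("hold3");e=o["ee_pos"];h=cv2.cvtColor(im,cv2.COLOR_RGB2HSV)
mask=(h[...,0]>12)&(h[...,0]<32)&(h[...,1]>30)&(h[...,2]>170)
held(m,mask,(e[0],e[1]+43.5,e[2]-180.9+25),0,np.arange(0,150,4))
E
```

```text
ee [612.3 184.  337.4] [ 0.00e+00 -3.14e+00 -1.00e-03] w 0.197
in 27 [611.28 226.7 ] 38.16 0.23 0.96
out 27 [610.04 230.64] 48.35 0.41 0.89
```

View pics/hold3.png

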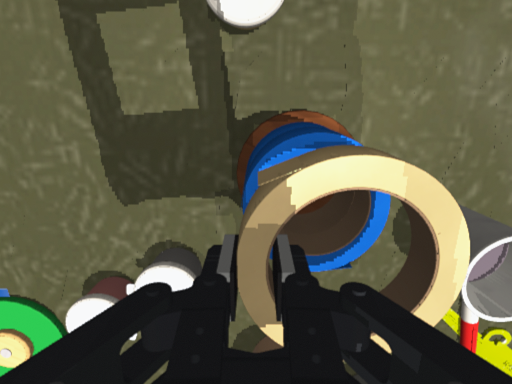

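The cream roll is held at (355,245) above the pile, about 1 mm off. Lowering.

>>> arm_command:
  increments:
    - [0, 0, 0, -1, 0, 10, 0]
    - [0, 0, 0, 0, 0, 20, 0]
    - [0, 0, 0, 0, 0, 12, 0]
    - [0, 0, 0, 0, 0, 8, 0]
    - [0, 0, 0, 0, 0, 0, 0]

```text
clock: 18.7
ee_pos: [612.5, 184.1, 285.0]
orientation: [0.002, -3.136, 0.001]
force: [-0.9, -0.1, -1.3]
width: 0.194
grip_force: 47.7
```

>>> arm_command:
  increments:
    - [0, 0, 0, 0, 0, 3, 0]
    - [0, 0, 0, 0, 0, 0, 0]
    - [0, 0, 0, 0, 0, 0, 0]
    - [0, 0, 0, 0, 0, 0, 0]

```text
clock: 19.03
ee_pos: [614.1, 183.6, 286.0]
orientation: [-0.0, 3.14, 0.0]
force: [-0.4, -0.3, -0.7]
width: 0.194
grip_force: 47.7
```

>>> arm_command:
  increments:
    - [0, 0, 0, 0.7, 0, 5, 0]
    - [0, 0, 0, 0, 0, 3.5, 0]
    - [0, 0, 0, 0, 0, 0, 0]
    - [0, 0, 0, 0, 0, 0, 0]
    - [0, 0, 0, 0, 0, 0, 0]

```text
clock: 19.45
ee_pos: [613.2, 183.5, 276.8]
orientation: [-0.0, 3.141, 0.0]
force: [0.1, -0.5, 0.3]
width: 0.19
grip_force: 47.9
```

>>> arm_command:
  increments:
    - [0, 0, 0, 0, 0, 0, 0.5]
    - [0, 0, 0, 0, 0, 0, 0.5]
    - [0, 0, 0, 0, 0, 0, 0.5]
    - [0, 0, 0, 0, 0, 0, 0.5]

```text
clock: 19.78
ee_pos: [613.0, 183.6, 276.6]
orientation: [0.0, -3.141, -0.0]
force: [-0.3, 0.2, 0.4]
width: 0.496
grip_force: 0.0
```

>>> arm_command:
  increments:
    - [0, 0, 0, 0, 0, -20, 0.5]
    - [0, 0, 0, 0, 0, -35, 0.5]
    - [0, 0, 0, 0, 10, -35, 0.5]
    - [0, 0, 0, 0, 15, -25, 0.8]
    - [0, 0, 0, 0, 17, -15, 0.8]

```text
clock: 20.2
ee_pos: [613.8, 225.6, 411.2]
orientation: [0.002, 3.136, 0.001]
force: [1.0, 1.2, 0.1]
width: 0.767
grip_force: 0.0
```

>>> arm_command:
  increments:
    - [0, 0, 0, 0, 0, 0, 0.8]
    - [0, 0, 0, 0, 0, 0, 0.8]
    - [0, 0, 0, 0, 0, 0, 0.8]

```text
clock: 20.45
ee_pos: [612.7, 225.2, 405.2]
orientation: [0.001, -3.139, 0.001]
force: [-0.0, -0.3, -0.5]
width: 0.799
grip_force: 0.0
```

```bash
python3 - <<'E'
from w import *
o,m,im=look("placed3");h=cv2.cvtColor(im,cv2.COLOR_RGB2HSV)
contours((h[...,0]>12)&(h[...,0]<32)&(h[...,1]>30)&(h[...,2]>170),m,121,30,60,"cream")
ms=imaging.camera_model("scene");s=imaging.snapshot("scene");h=cv2.cvtColor(s,cv2.COLOR_RGB2HSV)
contours((h[...,0]>10)&(h[...,0]<32)&(h[...,1]>50)&(h[...,2]>150),ms,18,30,60,"scene pale")
E
```

```text
ee [612.7 225.2 405.2] [ 1.000e-03 -3.139e+00  1.000e-03] w 0.799
cream c [612.5 228. ] r 45.9 err 6.31 in 0.81
scene pale c [1325.8  -45.2] r 40.9 err 14.72 in 0.95
scene pale c [1118.2  -76.3] r 30.9 err 13.52 in 1.0
scene pale c [1088.2  101.2] r 42.1 err 15.68 in 0.95
scene pale c [899.5  42.5] r 42.0 err 14.82 in 0.94
scene pale c [1231.6  268.9] r 31.2 err 10.73 in 0.94
scene pale c [585.  301.9] r 50.1 err 6.41 in 1.0
scene pale c [368.4 296.9] r 49.0 err 0.82 in 0.97
```

View pics/placed3.png

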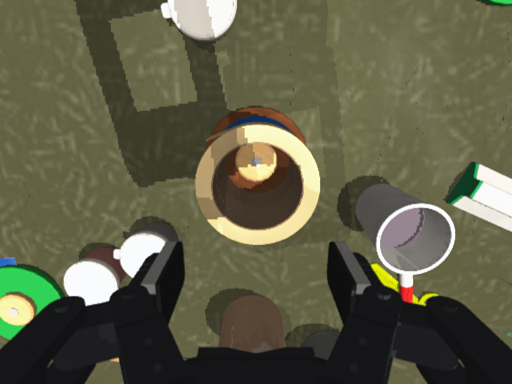

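The cream roll is on the pile at (257,184), looking concentric. Next the lid.

```bash
python3 - <<'E'
from w import *
m=imaging.camera_model("wrist");im=cv2.cvtColor(cv2.imread("pics/placed3.png"),cv2.COLOR_BGR2RGB);h=cv2.cvtColor(im,cv2.COLOR_RGB2HSV)
mask=(h[...,0]>12)&(h[...,0]<32)&(h[...,1]>30)&(h[...,2]>140)
held(m,mask,(612.5,227,121),0,np.r_[-150:-35:4,35:150:4])
E
```

```text
in 58 [611.71 226.24] 38.1 0.36 0.84
out 58 [612.18 227.12] 51.54 0.31 0.98
```

>>> arm_command:
  increments:
    - [0, 0, 0, 35, 11, 0, 0.8]
    - [0, 0, 0, 35, 11, 0, 0.8]
    - [0, 0, 0, 35, 11, 0, 0.8]
    - [0, 0, 0, 35, 11, 0, 0.8]
    - [0, 0, 0, 35, 11, 0, 0.8]

```text
clock: 20.97
ee_pos: [436.4, 279.9, 405.0]
orientation: [-0.002, -3.139, 0.002]
force: [-0.2, 0.7, 0.2]
width: 0.8
grip_force: 0.0
```

>>> arm_command:
  increments:
    - [0, 0, 0, 35, 11, 10, 0.8]
    - [0, 0, 0, 35, 11, 10, 0.8]
    - [0, 0, 0, 0, 0, 0, 0.8]
    - [0, 0, 0, 0, 0, 0, 0.8]
    - [0, 0, 0, 0, 0, 0, 0.8]

```text
clock: 21.38
ee_pos: [368.5, 302.2, 386.4]
orientation: [-0.0, 3.141, -0.001]
force: [-0.1, -0.8, 0.2]
width: 0.801
grip_force: 0.0
```

```bash
python3 - <<'E'
from w import *
o,m,im=look("lid1");h=cv2.cvtColor(im,cv2.COLOR_RGB2HSV)
contours((h[...,0]>5)&(h[...,0]<32)&(h[...,1]>60)&(h[...,2]>150),m,18,30,60,"flange")
contours((h[...,0]<16)&(h[...,1]>110),m,46,8,25,"knob")
E
```

```text
ee [368.5 302.2 386.4] [-0.000e+00  3.141e+00 -1.000e-03] w 0.801
flange c [365.8 300. ] r 49.2 err 0.39 in 0.85
knob c [362.8 299.5] r 14.4 err 0.66 in 0.98
```

View pics/lid1.png

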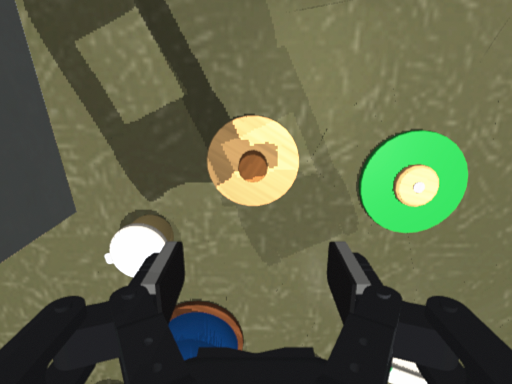

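Lid at (254,160) with knob at (253,166). But at (205,330) there is blue inside an orange-brown rim, roughly where the pile ought to be. I'll check that before going on.

```bash
python3 - <<'E'
from w import *
m=imaging.camera_model("wrist")
print(proj(m,[(612,227,121),(612,227,12),(560,227,121),(560,227,60),(552,227,12)]).round())
s=cv2.cvtColor(imaging.snapshot("scene"),cv2.COLOR_RGB2BGR);d=cv2.cvtColor(imaging.snapshot("side"),cv2.COLOR_RGB2BGR)
cv2.imwrite("pics/chk.png",np.hstack([cv2.resize(s[110:230,220:340],(390,390)),cv2.resize(d[120:240,195:315],(390,390))]))
E
```

```text
[[180. 425.]
 [198. 343.]
 [176. 385.]
 [189. 338.]
 [196. 305.]]
```

View pics/chk.png

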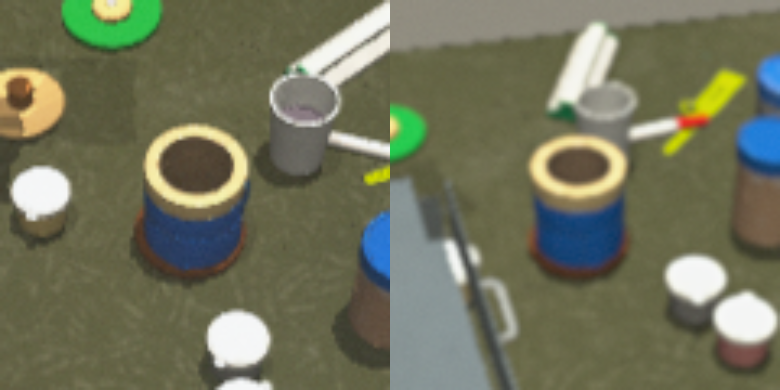

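The pile stands straight: what I saw was just its blue side. (I've used up my picture views, one over the limit, so it's numbers only from here.) Descending on the knob.

>>> arm_command:
  increments:
    - [0, 0, 0, 2.7, -2.2, 25, 0.8]
    - [0, 0, 0, 0, 0, 40, 0.8]
    - [0, 0, 0, 0, 0, 40, 0.8]
    - [0, 0, 0, 0, 0, 40, 0.8]
    - [0, 0, 0, 0, 0, 25, 0.8]

```text
clock: 21.95
ee_pos: [365.1, 299.2, 213.2]
orientation: [-0.002, -3.138, 0.003]
force: [-0.5, -0.2, -0.9]
width: 0.798
grip_force: 0.0
```

>>> arm_command:
  increments:
    - [0, 0, 0, 0, 0, 0, 0.8]
    - [0, 0, 0, 0, 0, 0, 0.8]
    - [0, 0, 0, 0, 0, 0, 0.8]

```text
clock: 22.2
ee_pos: [366.8, 300.6, 218.2]
orientation: [0.001, 3.14, 0.001]
force: [-0.7, 0.5, -0.2]
width: 0.799
grip_force: 0.0
```

>>> arm_command:
  increments:
    - [0, 0, 0, 1, 0, 12, 0.8]
    - [0, 0, 0, 0, 0, 9, 0.8]
    - [0, 0, 0, 0, 0, 0, 0.8]
    - [0, 0, 0, 0, 0, 0, 0.8]
    - [0, 0, 0, 0, 0, 0, 0.8]

```text
clock: 22.62
ee_pos: [364.8, 300.5, 196.6]
orientation: [-0.0, 3.14, 0.001]
force: [-0.5, -0.6, -0.3]
width: 0.8
grip_force: 0.0
```

>>> arm_command:
  increments:
    - [0, 0, 0, 0, 0, 0, 0.6]
    - [0, 0, 0, 0, 0, 0, 0.4]
    - [0, 0, 0, 0, 0, 0, 0]
    - [0, 0, 0, 0, 0, 0, 0]
    - [0, 0, 0, 0, 0, 0, 0]

```text
clock: 23.03
ee_pos: [364.6, 300.4, 196.2]
orientation: [-0.001, 3.141, 0.0]
force: [-1.5, -0.5, 5.3]
width: 0.332
grip_force: 49.0
```

>>> arm_command:
  increments:
    - [0, 0, 0, 0, 0, 0, 0]
    - [0, 0, 0, 0, 0, 0, 0]
    - [0, 0, 0, 0, 0, 0, 0]

```text
clock: 23.28
ee_pos: [364.6, 300.4, 196.3]
orientation: [-0.0, 3.141, 0.0]
force: [-0.6, -0.8, 5.7]
width: 0.333
grip_force: 49.0
```

>>> arm_command:
  increments:
    - [0, 0, 0, 0, 0, -20, 0]
    - [0, 0, 0, 0, 0, -38, 0]
    - [0, 0, 0, 0, 0, -40, 0]
    - [0, 0, 0, 0, 0, -40, 0]
    - [0, 0, 0, 0, 0, -40, 0]

```text
clock: 23.7
ee_pos: [363.8, 300.1, 375.2]
orientation: [0.0, -3.141, 0.001]
force: [1.3, 0.4, -1.3]
width: 0.332
grip_force: 49.5
```

>>> arm_command:
  increments:
    - [0, 0, 0, -15, -4.5, -10, 0]
    - [0, 0, 0, -35, -10.5, 0, 0]
    - [0, 0, 0, -35, -10.5, 0, 0]
    - [0, 0, 0, -35, -10.5, 0, 0]
    - [0, 0, 0, -35, -10.5, 0, 0]

```text
clock: 24.12
ee_pos: [520.6, 253.3, 383.6]
orientation: [-0.001, 3.142, 0.0]
force: [-0.1, 0.3, -0.4]
width: 0.331
grip_force: 49.5
```

>>> arm_command:
  increments:
    - [0, 0, 0, -35, -10.5, 0, 0]
    - [0, 0, 0, -30, -9, 0, 0]
    - [0, 0, 0, -20, -6, 0, 0]
    - [0, 0, 0, -6, -2, 0, 0]
    - [0, 0, 0, 0, 0, 0, 0]

```text
clock: 24.53
ee_pos: [611.3, 225.4, 382.7]
orientation: [-0.002, -3.14, 0.0]
force: [-1.0, -0.3, -0.5]
width: 0.332
grip_force: 49.5
```

>>> arm_command:
  increments:
    - [0, 0, 0, 0, 0, 0, 0]
    - [0, 0, 0, 0, 0, 0, 0]

```text
clock: 24.7
ee_pos: [609.2, 227.0, 383.4]
orientation: [0.002, -3.14, -0.0]
force: [-0.3, 0.7, -1.7]
width: 0.335
grip_force: 49.5
```

```bash
python3 - <<'E'
from w import *
o,m,im=look("hold4");e=o["ee_pos"];h=cv2.cvtColor(im,cv2.COLOR_RGB2HSV)
mask=(h[...,0]>5)&(h[...,0]<32)&(h[...,1]>45)&(h[...,2]>150)
z=e[2]-196.3+18
held(m,mask,(e[0]+1,e[1],z),0,np.arange(130,231,4))
E
```

```text
ee [609.2 227.  383.4] [ 2.00e-03 -3.14e+00 -0.00e+00] w 0.335
in 26 [607.7  233.31] 18.66 0.71 0.96
out 26 [583.74 227.48] 33.34 0.23 0.65
```

>>> arm_command:
  increments:
    - [0, 0, 0, -1.5, 0, 15, 0]
    - [0, 0, 0, 0, 0, 25, 0]
    - [0, 0, 0, 0, 0, 15, 0]
    - [0, 0, 0, 0, 0, 6, 0]
    - [0, 0, 0, 0, 0, 0, 0]

```text
clock: 25.17
ee_pos: [610.5, 226.9, 320.9]
orientation: [0.002, -3.138, 0.001]
force: [-1.0, -0.7, -1.0]
width: 0.334
grip_force: 49.5
```

>>> arm_command:
  increments:
    - [0, 0, 0, 0, 0, 0, 0]
    - [0, 0, 0, 0, 0, 0, 0]
    - [0, 0, 0, 0, 0, 0, 0]

```text
clock: 25.42
ee_pos: [612.3, 226.6, 324.5]
orientation: [-0.001, 3.139, 0.001]
force: [-0.7, 0.4, -0.9]
width: 0.33
grip_force: 49.5
```

Plug underside is at about 128, just above the pile. Continuing down.

>>> arm_command:
  increments:
    - [0, 0, 0, 1.3, 0, 6, 0]
    - [0, 0, 0, 0, 0, 6, 0]
    - [0, 0, 0, 0, 0, 3, 0]
    - [0, 0, 0, 0, 0, 0, 0]
    - [0, 0, 0, 0, 0, 0, 0]

```text
clock: 25.83
ee_pos: [610.5, 226.3, 307.3]
orientation: [0.0, -3.141, 0.0]
force: [-0.2, 0.2, -0.0]
width: 0.328
grip_force: 49.7
```

>>> arm_command:
  increments:
    - [0, 0, 0, 0, 0, 0, 0]
    - [0, 0, 0, 0, 0, 0, 0]

```text
clock: 26.0
ee_pos: [610.6, 226.3, 307.6]
orientation: [0.0, -3.141, 0.0]
force: [-0.5, -1.0, -0.2]
width: 0.333
grip_force: 49.7
```

>>> arm_command:
  increments:
    - [0, 0, 0, 0, 0, 0, 0.7]
    - [0, 0, 0, 0, 0, 0, 0.7]
    - [0, 0, 0, 0, 0, 0, 0.7]
    - [0, 0, 0, 0, 0, 0, 0.7]
    - [0, 0, 0, 0, 0, 0, 0.7]

```text
clock: 26.42
ee_pos: [610.6, 226.4, 307.8]
orientation: [-0.0, 3.141, 0.0]
force: [0.5, -0.4, -0.0]
width: 0.696
grip_force: 0.0
```

>>> arm_command:
  increments:
    - [0, 0, 0, 0, 0, -15, 0.7]
    - [0, 0, 0, 0, 0, -35, 0.7]
    - [0, 0, 0, 0, 0, -40, 0.7]
    - [0, 0, 0, 0, 0, -40, 0.7]
    - [0, 0, 0, 0, 0, -25, 0.7]

```text
clock: 26.83
ee_pos: [610.8, 226.5, 467.8]
orientation: [-0.001, 3.136, 0.002]
force: [1.0, 0.5, 1.1]
width: 0.697
grip_force: 0.0
```

>>> arm_command:
  increments:
    - [0, 0, 0, 0, 0, 0, 0.7]
    - [0, 0, 0, 0, 0, 0, 0.7]
    - [0, 0, 0, 0, 0, 0, 0.7]

```text
clock: 27.08
ee_pos: [610.3, 226.3, 461.7]
orientation: [0.0, -3.14, 0.0]
force: [0.7, 0.4, -0.3]
width: 0.698
grip_force: 0.0
```

```bash
python3 - <<'E'
from w import *
o,m,im=look("placed4");h=cv2.cvtColor(im,cv2.COLOR_RGB2HSV)
mask=(h[...,0]>5)&(h[...,0]<32)&(h[...,1]>45)&(h[...,2]>140)
contours((h[...,0]<14)&(h[...,1]>120)&(h[...,2]>60),m,157,8,25,"knob")
held(m,mask,(612,227,129),0,np.r_[-150:-35:4,35:150:4])
s=imaging.snapshot("scene");a=cv2.cvtColor(s,cv2.COLOR_RGB2BGR);b=cv2.imread("pics/scene0.png")
for n,(x,y) in {"ink":(232,172),"ink2":(293,216),"ink3":(294,238),"cup":(313,150),"sq":(206,277)}.items():
    print(n,np.abs(a[y-12:y+12,x-8:x+8].astype(int)-b[y-12:y+12,x-8:x+8]).mean().round(1))
ms=imaging.camera_model("scene");hs=cv2.cvtColor(s,cv2.COLOR_RGB2HSV)
print("knob scene px expected",proj(ms,(614,223,157)).round(),hs[tuple(proj(ms,(614,223,150))[0].round().astype(int)[::-1])])
E
```

```text
ee [610.3 226.3 461.7] [ 0.   -3.14  0.  ] w 0.698
knob c [709.5 353.9] r 12.7 err 2.41 in 0.83
in 58 [614.75 226.63] 16.55 0.66 0.72
out 58 [610.8  227.85] 50.4 0.33 0.95
ink 20.9
ink2 3.2
ink3 3.1
cup 3.3
sq 3.5
knob scene px expected [[280. 153.]] [ 15 157 120]
```

```bash
python3 - <<'E'
from w import *
a=cv2.cvtColor(imaging.snapshot("scene"),cv2.COLOR_RGB2BGR);b=cv2.imread("pics/scene0.png")
for im in (a,b):
    h=cv2.cvtColor(im,cv2.COLOR_BGR2HSV)[158:188,217:248];v=(h[...,1]<45)&(h[...,2]>110);y,x=np.nonzero(v);print(v.sum(),x.mean()+217,y.mean()+158,h[...,2].mean())
E
```

```text
245 232.0530612244898 168.5387755102041 116.11827956989248
245 232.22448979591837 168.6122448979592 131.80537634408603
```

The pot hasn't moved; the difference was the arm's shadow. Handing in.

```bash
python3 -c "
from station import robot
print(robot.job_done())"
```

```text
the job is handed in; nothing more can be done
None
```

The job is handed in: wide, medium and narrow rolls are stacked on the brown stand with the lid on top, knob up, all within about 2 mm of centre by the wrist camera; the ink pot, cup and squeegee look unmoved, it took about 27 s of robot time, and I viewed 15 pictures, one over the limit of 14.

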